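# Load two battery packs into the spring-loaded charging magazine

## Task

Load both battery packs into the blue tilted charging magazine one at a time, the orange one first and the green one on top of it: press each down past the two yellow spring lips until they snap back over it and it stays down by itself. Do not ram the magazine, and leave the other things on the bench where they are.

Things in the scene. Friction and masses are not known exactly. Their poses are not given: they have to be found in the camera images.
- magazine: Blue magazine, open at its mouth, on a fixed stand. Origin: centre of the mouth level with the lips' flat undersides, 112 mm over the table. z: out of the mouth along the channel, leaning 25 deg from vertical towards the robot's side. x: up the slope along the channel's 100 mm length. y: level across its 50 mm width. A pack goes in lengthwise along x with 2 mm play all round.
- mouth_rest (a point): On the magazine's z axis at z = +10 mm, axes as the magazine's: about where the underside of a pack laid on the lips' slopes comes to rest (z = +5 to +14 mm, perhaps rocked a few degrees). Channel walls are closed and 4 mm thick below z = 0, so a pack cannot be held all the way in: release it here, then push the middle of its top with shut fingertips.
- guide_top (a point): On the magazine's z axis at z = +34 mm, axes as the magazine's: the top of the four aluminium corner guides, which are upright to z = +24 mm and flare outwards above. They cover the corners and the long sides for |x| > 31 mm, 29 mm out from the middle (35 mm at the flares); between them the long sides are open above z = 0 for fingers holding the pack's width.
- caught_top (a point): On the magazine's z axis at z = -3 mm: where to press the top face of a pack to; 1 to 6 mm below z = 0 it is caught. Let go, it springs up against the lips, its top at about z = 0 and underside at -22 mm (the pack beneath: -44 mm). With two packs in, the spring bottoms with the upper one's top at z = -9 mm.
- lip_near (a joint): Yellow spring lip at the magazine's lower end (-x): m pushed back outwards, 0 = home, 9 mm at most. 22 mm wide, tip at x = -44 mm at home; flat underside at z = 0, upright tip 3 mm high, then a slope 28 deg from the channel's axis up to z = +14 mm. Spring 3 N at home, 900 N/m. Pressing a pack past both lips takes 10 to 20 N in all and falls off as the lips snap back.
- lip_far (a joint): The same lip at the upper end (+x), tip at x = +44 mm at home.
- follower (a joint): White spring platform in the channel under the packs: m pushed down along the channel, 0 = up (its top 1 mm below the lips' undersides), 52 mm at most. Spring 4 N at 0, 90 N/m.
- pack_orange: Orange battery pack, 96 x 46 x 22 mm, about 0.16 kg (varies by a quarter), the same either way round, with two black bands near the ends and a grey disc in the middle of the top. Lies flat on the table at the start; origin at the centre of its underside, x along its 96 mm length, y across its 46 mm width, z up out of its top.
- pack_green: Green battery pack, 96 x 46 x 22 mm, about 0.16 kg (varies by a quarter), the same either way round, with two black bands near the ends and a grey disc in the middle of the top. Lies flat on the table at the start; origin at the centre of its underside, x along its 96 mm length, y across its 46 mm width, z up out of its top.
- spool: Bystander: steel solder spool 56 mm across, 46 mm high, standing; origin under its centre.
- screwdriver: Bystander: blue-handled screwdriver 170 mm long lying along its x; origin at the middle underneath.
- x_block: Bystander: X-shaped dark steel block 34 mm deep, 75 mm wide and high; origin under its centre.
- multimeter: Bystander: yellow handheld multimeter 150 x 75 mm and 38 mm high, lying flat; origin under its centre, x along its length.
- spanner: Bystander: steel spanner 150 mm long lying along its x; origin at the middle underneath.
Mind the look-alikes: they are no part of the job. Of the things that look like the pack_green, the middle-sized one is meant.

How it is judged:
By the outcome, as a careful person would: the job done as asked, in the order asked, and still so for the second after the job is handed in, with the robot touching nothing.
It also fails if it takes over 72 s, if anything falls off the work surface, if the arm or the gripper's body presses on something with over 40 N, if the wrist force passes 120 N, or if a joint passes its speed limit or range.

## Robot

A 6-joint arm with a two-finger parallel gripper is mounted at the origin on the work surface. World frame = base frame: x ahead of the robot, y to its left, z up, the work surface at z = 0. Lengths are in m, angles in rad, forces in N, time in s.
With the tool pointing down it reaches from about 0.275 to 0.725 m from the base axis. Payload 15.9 kg.
Tool frame: the origin (TCP) lies between the finger pads; the fingertips stand 17 mm ahead of it and the grasp point (between the pads) lies 2 mm behind it (robot.tip_extent is the distance from the TCP to the fingertips, in m); z points along the fingers, y is the line along which they close (so a half turn about z gives the same grasp; the last joint's range is limited). The gripper opens to 85 mm and grips with 20 to 120 N. Pads are 22 mm wide; open, the fingers measure 114 mm over their backs; the gripper's body (76 mm by 85 mm) begins 54 mm behind the grasp point. The pads swing forward as they close: fully open they stand 13 mm farther back than shut.
Start: joints at [1.255, 0.213, -0.034, 1.323, 0, 1.571], TCP at [0.155, 0.475, 0.248] pointing down, gripper open.
Joint ranges: [-2.98, 2.98], [-0.74, 1.72], [-1.14, 1.35], [-2.1, 2.04], [-1.57, 1.44], [-3.14, 3.14]. Speed limits (rad/s): [1.89, 1.89, 2.39, 2.57, 3.14, 3.14].

## Interface

Orientations are given as a unit quaternion [x, y, z, w].
In Python, from station import robot gives the robot as it stands.
- The arm moves only by the shell command python3 -m jog 'ROWS' [FORCE]. ROWS is JSON, one flat list of numbers, 7 for each row, row after row: the closure, from 0 (fully open) to 1 (shut), then the shift along the tool's x, y, z in cm, then the turn, a rotation vector about the tool's x, y, z in degrees. In form: [jaw, dx, dy, dz, ax, ay, az, jaw, dx, dy, dz, ax, ay, az, ...]. A call has 1 to 5 rows; each row is the pose to reach, as a shift and turn from the pose commanded when the call began, along the tool's axes at that moment; what a row does not reach only later rows make up. A row lasts 1/12 s, in which the tool goes at most 41.7 mm and 7.16 degrees, less where a joint would pass 70% of its speed; a pose out of reach is approached as far as the arm can. A call with a gripper value outside its range is refused whole. The fingers move at their own pace and stop on an object; FORCE is the grip in N (left out, the last holds). Time passes only in rows, so rows that repeat a pose let the fingers close. It gives the time, the measured TCP pose, the force, the opening and the grip force at its end, in the units of the state.
- robot.observe(): the state, without advancing time (a new reading comes with each control period).
- robot.read_camera(name): name is "side" or "top"; returns (picture, depth): 480x640x3 uint8, blue, green, red; 480x640 float32, m along the optical axis (not along the pixel's ray), 0 where there is no reading.
- robot.get_calibration(name): a dict with "fx", "fy", "cx", "cy" (pixels), "R" (3x3) and "t" (3): a world point X has camera coordinates R X + t. Camera axes: x right, y down, z forward; pixel columns grow to the right and rows downward; lengths in m; the calibration is good to about 2 mm. A picture is of the moment at which its call begins. get_calibration takes no time and is no camera call.
- robot.sign_off(): hands the job in; it is judged then, once.
The state is a dict: "time": time; "joint_pos": joint angles; "joint_velocities": joint speeds; "effort": joint torques, N m; "position": TCP position; "orientation": TCP orientation; "ft_force": force on the tool from outside, world axes, zero at the start; "torque": the same for the moment, N m; "finger_gap": opening from 0.0 (shut) to 1.0 (fully open); "gripper_force": force on a finger pad.
Only numpy, scipy, OpenCV 4.12 (cv2) and the standard library are available. Lean on these libraries where they do the work, as an engineer would, in place of code of your own. Each camera call takes 0.05 s, during which the arm holds its last target. There are 200 camera calls.

## Working session

There is one attempt and no reset: what is moved stays moved. The work goes in short steps, Python scripts to look and compute and a shell command to move; the robot and the scene stay as the last step left them, time stands still between calls to the robot, and variables do not carry over. Pictures are saved under pics/ and viewed, at most 10 in all, crops included, and the job is handed in when it is done.

```bash
mkdir -p pics; ls; python3 - <<'E'
from station import robot
import cv2,numpy as np
for n in("top","side"):
    p,d=robot.read_camera(n); cv2.imwrite(f"pics/{n}0.png",p); np.save(f"pics/{n}0.npy",d)
    c=robot.get_calibration(n); print(n,c)
print(robot.observe())
E
```

```text
pics
top {'fx': 591.9821050124795, 'fy': 591.9821050124795, 'cx': 325.14131511121053, 'cy': 249.48929303098365, 'R': array([[ 0.01147544, -0.99993054, -0.0026885 ],
       [-0.99899772, -0.01134831, -0.04329852],
       [ 0.043265  ,  0.00318268, -0.99905856]]), 't': array([0.01850848, 0.51557532, 1.30905594])}
side {'fx': 610.3173620680936, 'fy': 610.3173620680936, 'cx': 308.0799635203968, 'cy': 235.31268856306534, 'R': array([[ 0.83464911, -0.55066259,  0.01147031],
       [-0.37618845, -0.58515942, -0.71838061],
       [ 0.40229729,  0.59528074, -0.6955557 ]]), 't': array([-0.43291864,  0.27599768,  1.43825475])}
{'time': 0.1, 'joint_pos': array([ 1.25501986e+00,  2.13341491e-01, -3.49394406e-02,  1.32348886e+00,
       -4.75793630e-06,  1.57082897e+00]), 'joint_velocities': array([-0.000971  , -0.00201622,  0.00228067,  0.00095854,  0.00039775,
       -0.0001441 ]), 'effort': array([ 2.07255740e-03, -6.87256908e+01,  4.87802911e+01,  1.24296744e-02,
        1.16475017e-04,  9.99281809e-06]), 'position': array([0.1551975 , 0.47502888, 0.24787096]), 'orientation': array([ 1.57249156e-01,  9.87558842e-01, -4.81052751e-04, -7.41730845e-05]), 'ft_force': array([ 0.8207902 , -0.09022006, -0.83737032]), 'torque': array([-0.02217469, -0.02165733, -0.03283658]), 'gripper_force': 0.0, 'finger_gap': 0.997208276229626}
```

View pics/top0.png

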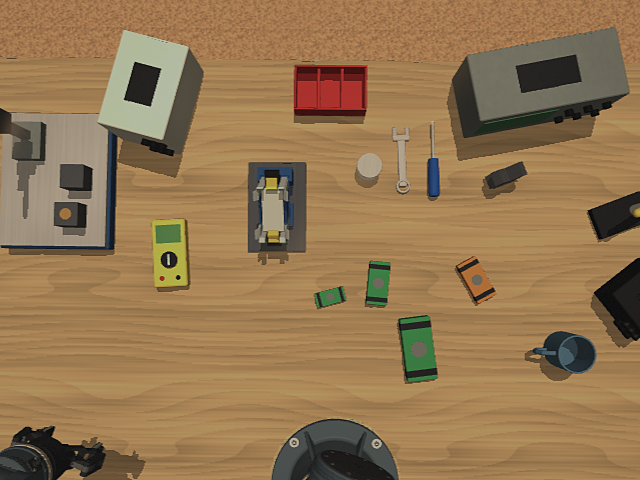

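View pics/side0.png

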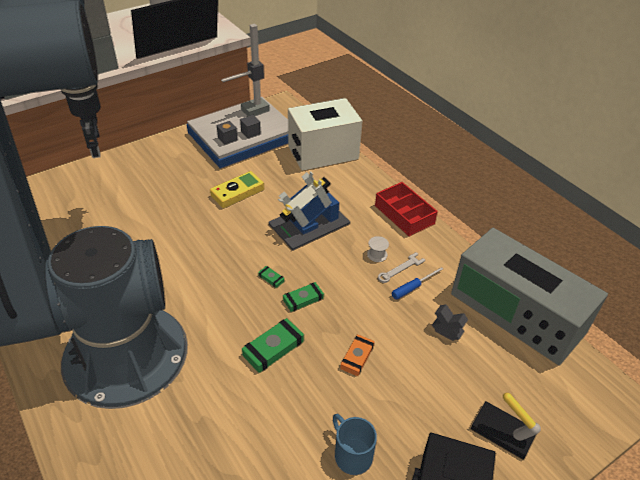

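The top view shows three green packs: a small one at (330,297), a middle-sized one at (378,284) and a large one at (418,349). The middle-sized one at (378,284) fits the description. The only orange pack is at (476,280), and the magazine is at (273,207).

```bash
cat > h.py <<'E'
from station import robot
import cv2,numpy as np
from scipy.spatial.transform import Rotation as Rn
def cloud(n,d):
    c=robot.get_calibration(n); v,u=np.mgrid[:480,:640]
    P=np.stack([(u-c['cx'])/c['fx']*d,(v-c['cy'])/c['fy']*d,d],-1)
    return (P-c['t'])@c['R']
def pix(n,X):
    c=robot.get_calibration(n); q=np.asarray(X)@c['R'].T+c['t']
    return np.c_[q[...,0]/q[...,2]*c['fx']+c['cx'],q[...,1]/q[...,2]*c['fy']+c['cy']]
def rect(W,m):
    pts=W[m]; r=cv2.minAreaRect((pts[:,:2]*1000).astype(np.float32)); b=cv2.boxPoints(r)
    e=[b[1]-b[0],b[2]-b[1]]; L=max(e,key=np.linalg.norm)
    return np.round(r[0],1),np.round(r[1],1),np.round(np.degrees(np.arctan2(L[1],L[0]))%180,1),np.round(np.percentile(pts[:,2],[5,50,95])*1000,1)
E
python3 - <<'E'
from h import *
p=cv2.imread('pics/top0.png');d=np.load('pics/top0.npy');W=cloud('top',d)
for name,(u0,u1,v0,v1) in dict(orange=(445,505,250,310),green=(355,400,252,315),small=(310,350,282,312),big=(390,445,310,388)).items():
    m=np.zeros((480,640),bool);m[v0:v1,u0:u1]=True
    m&=(W[...,2]>0.012)&(d>0); print(name,rect(W,m))
# magazine
hsv=cv2.cvtColor(p,cv2.COLOR_BGR2HSV)
box=np.zeros((480,640),bool);box[155:260,240:315]=True
y=box&(hsv[...,1]>120)&(hsv[...,0]>18)&(hsv[...,0]<35)&(d>0)
k,l,s,c=cv2.connectedComponentsWithStats(y.astype(np.uint8))
for i in range(1,k):
    if s[i,4]>8: print('yel',s[i],c[i].round(1),np.median(W[l==i],0).round(4))
f=np.zeros_like(box);f[196:228,266:282]=True
P=W[f];c0=P.mean(0);U,S,V=np.linalg.svd(P-c0);print('plane',c0,V[2],S)
b=box&(W[...,2]>.03);print(rect(W,b))
c1=cv2.resize(p[150:320,240:400],None,fx=4.7,fy=4.7,interpolation=cv2.INTER_CUBIC)[:600]
q=cv2.imread('pics/side0.png')
c2=q[160:260,250:370]
cv2.imwrite('pics/c1.png',cv2.resize(p[150:322,235:400],None,fx=3.4,fy=3.4,interpolation=cv2.INTER_CUBIC))
cv2.imwrite('pics/c2.png',cv2.resize(c2,None,fx=5,fy=5,interpolation=cv2.INTER_CUBIC))
E
```

```text
orange (array([ 452.7, -310.6]), array([95.8, 47.6]), np.float32(29.4), array([17. , 21.9, 26.4]))
green (array([442.6, -93.9]), array([46.9, 95.9]), np.float32(175.2), array([17.1, 21.6, 26.1]))
small (array([410.9,  12.1]), array([32.2, 66.8]), np.float32(105.3), array([12.4, 15.5, 19.9]))
big (array([ 300. , -182.1]), array([139.3,  67.6]), np.float32(7.9), array([25.9, 31.3, 35.6]))
yel [265 177  13  13 152] [271.  182.8] [0.6446 0.1348 0.1403]
yel [267 230  12  13 144] [272.8 236. ] [0.5384 0.1341 0.0928]
plane [0.58794707 0.13145849 0.11367351] [ 0.01077317 -0.99576849 -0.09126368] [1.74844772 0.42914236 0.21449499]
(array([565.4, 117.5]), array([265.2, 115.9]), np.float32(18.6), array([ 67.3, 108.1, 154.5]))
```

View pics/c1.png

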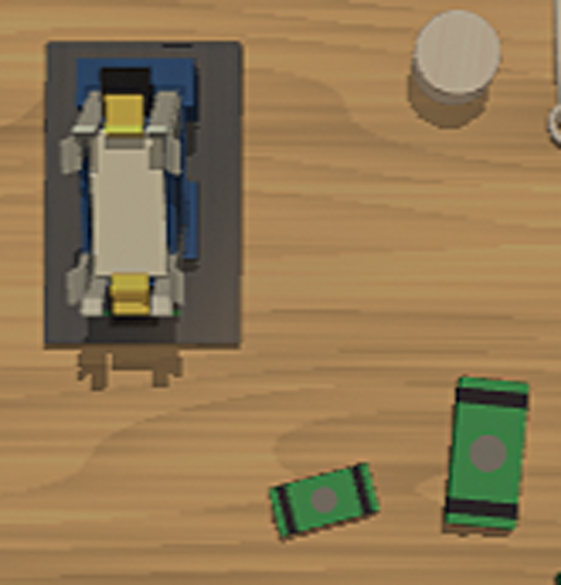

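View pics/c2.png

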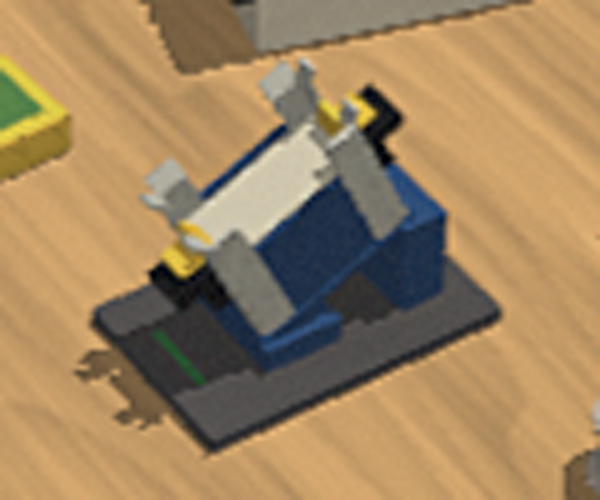

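The crop confirms the middle-sized green pack at c1 (487,453), measured 96 x 47 mm; the other two are 67 mm and 139 mm long. The yellow lips meet the white follower at about c1 v=134 (far) and v=274 (near). I'll fit the magazine pose to these and check it with an overlay.

```bash
python3 - <<'E'
from h import *
from scipy.optimize import least_squares
p=cv2.imread('pics/top0.png')
f=lambda u,v:(235+u/3.4-.35,150+v/3.4-.35)
obs=np.array([f(112,274),f(150,274),f(106,134),f(143,134)])
M=np.array([[-44,11,0],[-44,-11,0],[44,11,3],[44,-11,3]])/1000
def pose(q):
    R=Rn.from_euler('ZY',[q[2],-25],degrees=True).as_matrix(); return R,np.array([q[0],q[1],.112])
def tr(q,M): R,o=pose(q); return M@R.T+o
s=least_squares(lambda q:(pix('top',tr(q,M))-obs).ravel(),[.593,.134,.5],x_scale=[.01,.01,1]);print(s.x,s.fun.round(2))
q=s.x
G=np.array([[a*50,b*29,c] for a in(-1,1) for b in(-1,1) for c in(0,24)])/1000
lip=np.vstack([M,[[-44,11,3],[-44,-11,3],[-50,11,14],[-50,-11,14],[50,11,14],[50,-11,14]]] if 0 else [M,np.array([[-50,11,14],[-50,-11,14],[50,11,14],[50,-11,14],[0,25,0],[0,-25,0]])/1000])
out=[]
for n,(u0,v0,w,h) in dict(top=(238,155,70,100),side=(265,165,75,70)).items():
    im=cv2.imread(f'pics/{n}0.png');k=min(5.6,5.6)
    c=cv2.resize(im[v0:v0+h,u0:u0+w],None,fx=5.2,fy=5.2,interpolation=cv2.INTER_CUBIC)
    for X,col in((G,(255,0,255)),(lip,(0,0,255))):
        for a in pix(n,tr(q,X)): cv2.circle(c,tuple(int(round(t)) for t in ((a-[u0,v0]+.5)*5.2)),2,col,-1)
    out.append(cv2.copyMakeBorder(c,0,520-c.shape[0],0,0,cv2.BORDER_CONSTANT))
cv2.imwrite('pics/ov.png',np.hstack(out))
E
```

```text
[0.5919962  0.13420133 1.03627438] [ 0.32 -0.55 -0.35 -0.62  0.05  0.61 -0.02  0.53]
```

View pics/ov.png

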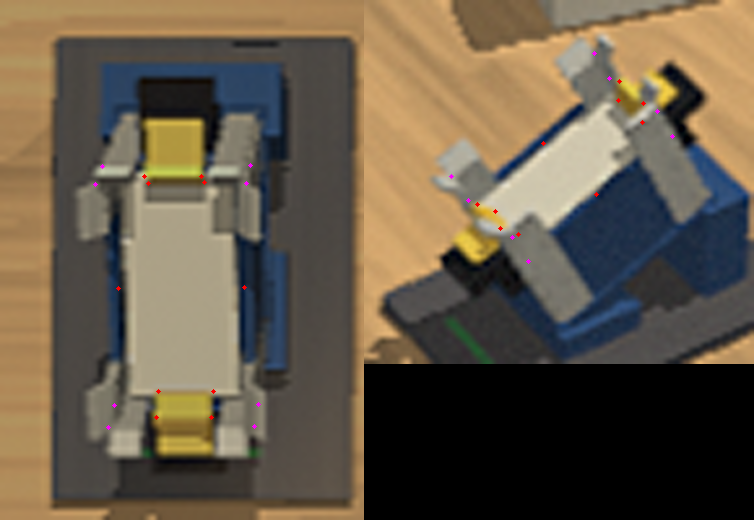

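The overlay agrees with the lips and walls in both views to about 1 px. The magazine is at (0.592, 0.134, 0.112) with yaw about 0.9°. Next is the residual helper, then the move over the orange pack.

```bash
cat > r.py <<'E'
import sys
from h import *
MR=Rn.from_euler('ZY',[0.9,-25],degrees=True).as_matrix(); MO=np.array([.592,.1342,.112])
T={'orange':(452.7,-310.6,209.4),'green':(442.6,-93.9,175.2)}
def tgt(name,h,ox=0,oy=0):  # h mm: TCP height over table / mag z
    if name in T:
        x,y,a=T[name]; a=np.radians(a)
        R=np.c_[[np.cos(a),np.sin(a),0],[np.sin(a),-np.cos(a),0],[0,0,-1]]; return np.array([x+ox,y+oy,h])/1000,R
    return MO+MR@np.array([ox,oy,h])/1000, MR@np.diag([-1,1,-1.])
if __name__=='__main__':
    p,R=tgt(sys.argv[1],*map(float,sys.argv[2:])); s=robot.observe()
    C=Rn.from_quat(s['orientation']).as_matrix()
    print('t',round(s['time'],2),'d_cm',(C.T@(p-s['position'])*100).round(2),'rv',np.degrees(Rn.from_matrix(C.T@R).as_rotvec()).round(1),
     'pos',s['position'].round(4),'mag',((s['position']-MO)@MR*1000).round(1),'F',s['ft_force'].round(1),'gap',round(s['finger_gap'],3),'g',round(s['gripper_force'],1),'j',s['joint_pos'].round(2))
E
python3 r.py orange 80; python3 -c "
from station import robot;print(robot.tip_extent)"
J='python3 -m jog'
$J '[0,-13,-16.2,0,0,0,0, 0,-13,-16.2,0,0,0,0, 0,-13,-16.2,0,0,0,0, 0,-13,-16.2,0,0,0,0, 0,-13,-16.2,0,0,0,0]' 30
$J '[0,-13,-16.2,0,0,0,0, 0,-13,-16.2,0,0,0,0, 0,-13,-16.2,0,0,0,0, 0,-13,-16.2,0,0,0,0, 0,-13,-16.2,0,0,0,0]'
$J '[0,-13,-16.2,0,0,0,0, 0,-13,-16.2,0,0,0,0, 0,-13,-16.2,0,0,0,0, 0,-13,-16.2,0,0,0,0, 0,-13,-16.2,0,0,0,0]'
python3 r.py orange 80
```

```text
t 0.1 d_cm [-52.68 -65.42  16.85] rv [ -0.1  -0.  -47.5] pos [0.1552 0.475  0.2479] mag [-333.6  347.6  305.5] F [ 0.8 -0.1 -0.8] gap 0.997 g 0.0 j [ 1.26  0.21 -0.03  1.32 -0.    1.57]
0.017
time: 0.52
position: [0.2284, 0.279, 0.248]
orientation: [0.157, 0.988, -0.0, -0.0]
ft_force: [2.3, 0.6, 0.4]
finger_gap: 1.0
gripper_force: 0.0
time: 0.93
position: [0.2954, 0.1032, 0.2483]
orientation: [0.157, 0.988, 0.0, 0.0]
ft_force: [0.9, 0.2, 1.4]
finger_gap: 1.001
gripper_force: 0.0
time: 1.35
position: [0.363, -0.0759, 0.2483]
orientation: [0.157, 0.988, 0.0, 0.0]
ft_force: [1.7, 1.1, -0.7]
finger_gap: 0.995
gripper_force: 0.0
t 1.35 d_cm [-15.81 -19.52  16.83] rv [  0.    0.  -47.5] pos [ 0.363  -0.0759  0.2483] mag [-152.9 -206.5  221.7] F [ 1.7  1.1 -0.7] gap 0.995 g 0.0 j [-0.21 -0.05 -0.33  1.3   0.    0.11]
```

```bash
J='python3 -m jog'
$J '[0,-15.8,-19.5,10,0,0,-47.5, 0,-15.8,-19.5,10,0,0,-47.5, 0,-15.8,-19.5,10,0,0,-47.5, 0,-15.8,-19.5,10,0,0,-47.5, 0,-15.8,-19.5,10,0,0,-47.5]' >/dev/null
python3 r.py orange 80
```

```text
t 1.77 d_cm [-0.53 -6.78  9.43] rv [  0.   -0.  -13.2] pos [ 0.4287 -0.247   0.1743] mag [-127.1 -378.5  128. ] F [1.2 0.5 1.4] gap 0.997 g 0.0 j [-0.52  0.23 -0.2   1.14  0.   -0.81]
```

```bash
J='python3 -m jog'
$J '[0,-0.5,-6.8,9.4,0,0,-13.2, 0,-0.5,-6.8,9.4,0,0,-13.2, 0,-0.5,-6.8,9.4,0,0,-13.2, 0,-0.5,-6.8,9.4,0,0,-13.2, 0,-0.5,-6.8,9.4,0,0,-13.2]' >/dev/null
python3 r.py orange 18
python3 - <<'E'
from h import *
p,d=robot.read_camera('top');a=cv2.resize(p[230:330,430:530],None,fx=4,fy=4)
q,d=robot.read_camera('side');b=cv2.resize(q[280:380,310:410],None,fx=4,fy=4)
cv2.imwrite('pics/o1.png',np.hstack([a,b]))
E
```

```text
t 2.18 d_cm [-0.08 -0.26  6.17] rv [ 0.2 -0.1 -0.4] pos [ 0.451  -0.3089  0.0797] mag [-147.8 -440.8   33.2] F [-0.   0.2  0.1] gap 1.003 g 0.0 j [-0.6   0.4  -0.22  0.96  0.   -1.11]
```

View pics/o1.png

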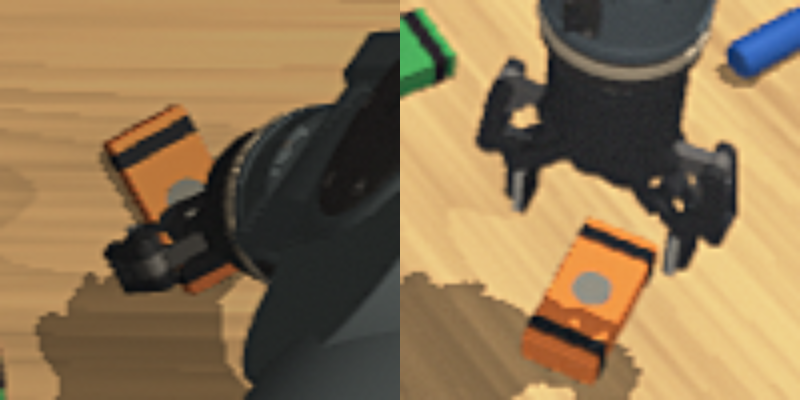

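The fingers straddle the width of the orange pack, whose disc is at side crop (590,287). Next: descend, grip and lift.

```bash
J='python3 -m jog'
$J '[0,-0.1,-0.2,3,0,0,-0.4, 0,-0.1,-0.2,5,0,0,-0.4, 0,-0.1,-0.2,6.2,0,0,-0.4, 0,-0.1,-0.2,6.2,0,0,-0.4, 0.3,-0.1,-0.2,6.2,0,0,-0.4]' 30 >/dev/null; python3 r.py orange 18
$J '[1,0,0,0,0,0,0, 1,0,0,0,0,0,0, 1,0,0,0,0,0,0, 1,0,0,0,0,0,0, 1,0,0,0,0,0,0]' 40 >/dev/null; python3 r.py orange 18
$J '[1,0,0,0,0,0,0, 1,0,0,0,0,0,0, 1,0,0,0,0,0,0, 1,0,0,-0.5,0,0,0, 1,0,0,-1,0,0,0]' >/dev/null; python3 r.py mag 120
```

```text
t 2.7 d_cm [0.17 0.03 0.27] rv [-0.1  0.   0.1] pos [ 0.4543 -0.31    0.0207] mag [-169.7 -441.9  -21.7] F [-1.1 -0.4  0.7] gap 0.881 g 0.0 j [-0.6   0.46 -0.29  0.82  0.   -1.11]
t 3.12 d_cm [0.17 0.1  0.29] rv [-0.1  0.1  0.1] pos [ 0.4547 -0.3107  0.0209] mag [-169.3 -442.7  -21.6] F [-1.9  2.8 11.8] gap 0.533 g 39.8 j [-0.6   0.46 -0.29  0.82  0.   -1.11]
t 3.53 d_cm [-29.43  34.34 -19.07] rv [  6.2 -24.5  28.1] pos [ 0.454  -0.3104  0.0301] mag [-166.  -442.3  -12.9] F [ 0.5 -0.9 -1.8] gap 0.525 g 42.2 j [-0.6   0.45 -0.28  0.84 -0.   -1.11]
```

```bash
J='python3 -m jog'
$J '[1,0,0,-20,0,0,0, 1,0,0,-20,0,0,0, 1,0,0,-20,0,0,0, 1,0,0,-20,0,0,0, 1,0,0,-20,0,0,0]' >/dev/null; python3 r.py mag 120
```

```text
t 3.95 d_cm [-29.43  34.34   1.22] rv [  6.1 -24.4  28.1] pos [ 0.4539 -0.3103  0.2334] mag [ -80.2 -442.3  171.4] F [-0.1  0.  -1.1] gap 0.528 g 42.5 j [-0.6   0.32  0.07  1.32 -0.   -1.11]
```

```bash
J='python3 -m jog'
$J '[1,-13.5,15.8,-3,3,-12.2,14, 1,-13.5,15.8,-3,3,-12.2,14, 1,-13.5,15.8,-3,3,-12.2,14, 1,-13.5,15.8,-3,3,-12.2,14, 1,-13.5,15.8,-3,3,-12.2,14]' >/dev/null; python3 r.py mag 120
```

```text
t 4.37 d_cm [-9.97 21.98  5.69] rv [  3.2 -12.2  14. ] pos [ 0.4925 -0.1065  0.2604] mag [ -30.9 -239.1  178.1] F [ 1.  -0.4 -2.5] gap 0.528 g 42.5 j [-0.26  0.04 -0.23  1.1   0.09 -0.52]
```

```bash
J='python3 -m jog'
$J '[1,-10,22,5,3.2,-12.2,14, 1,-10,22,5,3.2,-12.2,14, 1,-10,22,5,3.2,-12.2,14, 1,-10,22,5,3.2,-12.2,14, 1,-10,22,5,3.2,-12.2,14]' >/dev/null; python3 r.py mag 120
```

```text
t 4.78 d_cm [-0.45  3.9   1.49] rv [0. 0. 0.] pos [0.5315 0.0942 0.2323] mag [ -4.5 -39.  134.9] F [ 0.5 -0.9 -0.3] gap 0.523 g 42.6 j [ 0.22 -0.06 -0.48  0.72 -0.09  0.19]
```

```bash
J='python3 -m jog'
$J '[1,-0.5,3.9,1.5,0,0,0, 1,-0.5,3.9,1.5,0,0,0, 1,-0.5,3.9,4,0,0,0, 1,-0.5,3.9,6,0,0,0, 1,-0.5,3.9,6,0,0,0]' >/dev/null; python3 r.py mag 75
cat > look.py <<'E'
# overlay: pack box expected at mag frame (ox,oy,zunder), plus magazine landmarks
import sys
from r import *
name,zu=sys.argv[1],float(sys.argv[2]); s=robot.observe()
off=(s['position']-MO)@MR*1000; ox,oy=off[:2]
B=lambda X:np.asarray(X,float)/1000@MR.T+MO
top=[[ox+a*48,oy+b*23,zu+22] for a,b in((-1,-1),(-1,1),(1,1),(1,-1))]; bot=[[x,y,z-22] for x,y,z in top]
L=[[-44,11,0],[-44,-11,0],[44,11,3],[44,-11,3],[0,25,0],[0,-25,0]]
out=[]
for n,(u0,v0) in dict(top=(230,145),side=(255,140)).items():
    im,d=robot.read_camera(n); k=4
    c=cv2.resize(im[v0:v0+115,u0:u0+95],None,fx=k,fy=k,interpolation=cv2.INTER_CUBIC)
    P=lambda X:np.round((pix(n,B(X))-[u0,v0]+.5)*k).astype(int)
    if zu>-90:
        cv2.polylines(c,[P(top)],True,(255,0,255),1); cv2.polylines(c,[P(bot)],True,(255,255,0),1)
    for a in P(L): cv2.circle(c,tuple(map(int,a)),2,(0,0,255),-1)
    out.append(c)
cv2.imwrite(f'pics/{name}.png',np.hstack(out))
E
python3 look.py o2 54
```

```text
t 5.2 d_cm [-0.11  0.2  -0.37] rv [-0.  -0.3  0.1] pos [0.5608 0.1317 0.1761] mag [-1.2 -2.  71.3] F [-0.8  0.1 -2.7] gap 0.528 g 42.6 j [ 0.29  0.06 -0.5   0.59 -0.11  0.25]
```

View pics/o2.png

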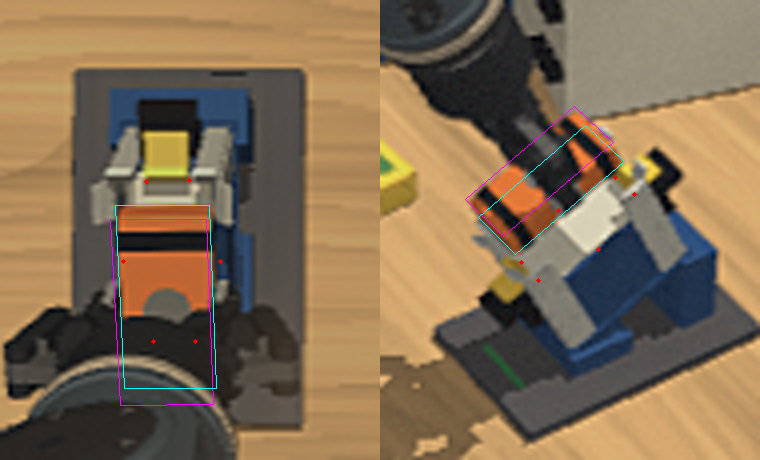

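The pack is held square and about 2 mm towards -y of the prediction. Since the gripper self-centres, I read that as camera bias, so I'm shifting the magazine estimate +1.8 mm in y before lowering.

```bash
J='python3 -m jog'; sed -i 's/\.592,\.1342/.592,.1360/' r.py; python3 r.py mag 45
$J '[1,-0.1,0.4,0,0,-0.2,0.1, 1,-0.1,0.4,1,0,-0.2,0.1, 1,-0.1,0.4,2,0,-0.2,0.1, 1,-0.1,0.4,2.6,0,-0.2,0.1, 1,-0.1,0.4,2.6,0,-0.2,0.1]' ; python3 r.py mag 32
```

```text
t 5.3 d_cm [0.05 0.4  2.9 ] rv [-0.  -0.2  0.1] pos [0.5613 0.1316 0.1793] mag [ 0.6 -4.  74. ] F [ 0.7 -0.1 -0.9] gap 0.531 g 42.6 j [ 0.29  0.06 -0.5   0.6  -0.11  0.25]
time: 5.72
position: [0.5733, 0.1357, 0.1544]
orientation: [-0.007, 0.976, 0.002, 0.216]
ft_force: [-1.5, -0.1, -1.1]
finger_gap: 0.529
gripper_force: 42.7
t 5.72 d_cm [0.09 0.   1.43] rv [-0. -0. -0.] pos [0.5733 0.1357 0.1544] mag [ 0.9 -0.  46.3] F [-1.5 -0.1 -1.1] gap 0.529 g 42.7 j [ 0.29  0.11 -0.51  0.53 -0.12  0.25]
```

```bash
J='python3 -m jog'
$J '[1,0.1,0,0.4,0,0,0, 1,0.1,0,0.8,0,0,0, 1,0.1,0,1.1,0,0,0, 1,0.1,0,1.4,0,0,0, 1,0.1,0,1.4,0,0,0]' ; python3 r.py mag 31; python3 look.py o3 10; python3 r.py mag 31
```

```text
time: 6.13
position: [0.5786, 0.136, 0.1424]
orientation: [-0.007, 0.976, 0.002, 0.217]
ft_force: [-0.2, 0.0, -1.9]
finger_gap: 0.527
gripper_force: 42.8
t 6.13 d_cm [ 0.07 -0.02  0.22] rv [ 0.   0.1 -0. ] pos [0.5786 0.136  0.1424] mag [ 0.7  0.2 33.2] F [-0.2  0.  -1.9] gap 0.527 g 42.8 j [ 0.29  0.13 -0.52  0.5  -0.11  0.25]
t 6.23 d_cm [ 0.1  -0.03  0.27] rv [ 0.   0.1 -0. ] pos [0.5787 0.1361 0.143 ] mag [ 1.   0.3 33.7] F [ 0.2 -0.1 -2.2] gap 0.528 g 42.8 j [ 0.29  0.13 -0.52  0.5  -0.11  0.25]
```

View pics/o3.png

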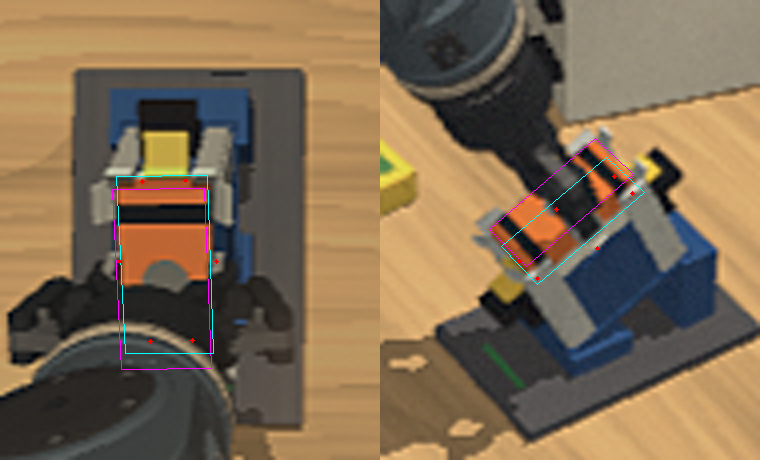

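The pack sits between the guides in both views, with no side force. Lowering slightly, then releasing.

```bash
J='python3 -m jog'
$J '[1,0,0,0.2,0,0,0, 1,0,0,0.4,0,0,0, 1,0,0,0.4,0,0,0, 1,0,0,0.4,0,0,0, 1,0,0,0.4,0,0,0]' |grep force; python3 r.py mag 31
$J '[0.2,0,0,0,0,0,0, 0.2,0,0,0,0,0,0, 0.2,0,0,0,0,0,0, 0.2,0,0,0,0,0,0, 0.2,0,0,0,0,0,0]' >/dev/null; python3 r.py mag 31
$J '[0.2,0,0,-1,0,0,0, 0.2,0,0,-3,0,0,0, 0.2,0,0,-6,0,0,0, 1,0,0,-6,0,0,0, 1,0,0,-6,0,0,0]' >/dev/null; python3 r.py mag 31
python3 look.py o4 10
```

```text
ft_force: [-2.4, -0.0, -1.4]
gripper_force: 42.9
t 6.65 d_cm [ 0.09 -0.03 -0.13] rv [ 0.   0.1 -0. ] pos [0.5802 0.1362 0.1393] mag [ 0.9  0.3 29.7] F [-2.4 -0.  -1.4] gap 0.525 g 42.9 j [ 0.29  0.13 -0.53  0.49 -0.11  0.25]
t 7.07 d_cm [ 0.12 -0.03 -0.12] rv [ 0.   0.1 -0. ] pos [0.5805 0.1361 0.1396] mag [ 1.2  0.3 29.8] F [-0.9 -0.4  0.2] gap 0.8 g 0.0 j [ 0.29  0.13 -0.53  0.49 -0.11  0.25]
t 7.48 d_cm [ 0.27 -0.07  6.07] rv [ 0.1  0.3 -0. ] pos [0.5554 0.136  0.1962] mag [ 2.4  0.6 91.8] F [ 0.  -0.3 -0.9] gap 0.528 g 0.0 j [ 0.3   0.03 -0.48  0.63 -0.12  0.26]
```

View pics/o4.png

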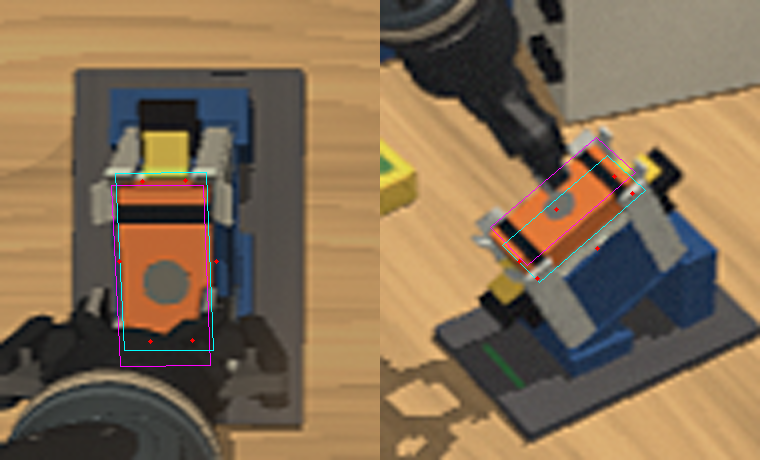

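The pack lies seated on the lips, roughly level, with its disc at top crop (166,281) and side crop (558,205). Pressing with shut fingertips.

```bash
J='python3 -m jog'
$J '[1,0.3,0,2,0,0.3,0, 1,0.3,0,3.5,0,0.3,0, 1,0.3,0,3.5,0,0.3,0, 1,0.3,0,3.5,0,0.3,0, 1,0.3,0,3.5,0,0.3,0]' >/dev/null; python3 r.py mag 14
$J '[1,0.1,0,0.4,0,0,0, 1,0.1,0,0.8,0,0,0, 1,0.1,0,1.2,0,0,0, 1,0.1,0,1.6,0,0,0, 1,0.1,0,1.6,0,0,0]' >/dev/null; python3 r.py mag 14
$J '[1,0,0,0.3,0,0,0, 1,0,0,0.6,0,0,0, 1,0,0,0.9,0,0,0, 1,0,0,1.2,0,0,0, 1,0,0,1.2,0,0,0]' >/dev/null; python3 r.py mag 14
```

```text
t 8.0 d_cm [-0.23 -0.02  4.09] rv [ 0.  -0.2 -0. ] pos [0.5669 0.1358 0.1609] mag [-2.1  0.2 54.9] F [-0.4  0.7  0.2] gap 0.003 g 0.0 j [ 0.29  0.09 -0.51  0.55 -0.12  0.25]
t 8.42 d_cm [-0.21 -0.05  2.5 ] rv [ 0.  -0.1 -0. ] pos [0.5737 0.1362 0.1465] mag [-2.   0.5 39. ] F [-1.7  0.2  7. ] gap 0.002 g 3.5 j [ 0.29  0.11 -0.53  0.51 -0.11  0.25]
t 8.83 d_cm [-0.24 -0.05  1.27] rv [ 0.  -0.1 -0. ] pos [0.5786 0.1363 0.1352] mag [-2.3  0.5 26.7] F [0.7 0.4 2.8] gap -0.0 g 1.0 j [ 0.29  0.14 -0.53  0.48 -0.11  0.25]
```

```bash
J='python3 -m jog'
$J '[1,0,0,0.3,0,0,0, 1,0,0,0.6,0,0,0, 1,0,0,0.9,0,0,0, 1,0,0,1.2,0,0,0, 1,0,0,1.3,0,0,0]' >/dev/null; python3 r.py mag 14
$J '[1,0,0,0,0,0,0, 1,0,0,0,0,0,0]' >/dev/null; python3 r.py mag 14
```

```text
t 9.25 d_cm [-0.26 -0.04 -0.03] rv [ 0.  -0.1 -0. ] pos [0.5839 0.1363 0.1233] mag [-2.6  0.4 13.7] F [-0.2  0.1  4.4] gap -0.003 g 2.2 j [ 0.28  0.16 -0.54  0.45 -0.11  0.25]
t 9.42 d_cm [-0.28 -0.04 -0.01] rv [ 0.  -0.2 -0. ] pos [0.5836 0.1363 0.1234] mag [-2.8  0.4 13.9] F [0.4 0.6 4.3] gap 0.0 g 2.1 j [ 0.28  0.16 -0.54  0.45 -0.11  0.25]
```

```bash
J='python3 -m jog'
$J '[1,0,0,0.1,0,0,0, 1,0,0,0.1,0,0,0]' |grep force
$J '[1,0,0,-0.5,0,0,0, 1,0,0,-1,0,0,0, 1,0,0,-4,0,0,0, 0,0,0,-8,0,0,0, 0,0,0,-12,0,0,0]' >/dev/null
python3 r.py green 80
python3 look.py o5 -99
python3 - <<'E'
from r import *
p,d=robot.read_camera('top');q,e=robot.read_camera('side')
for n,im,d in(('top',p,d),('side',q,e)):
    W=(cloud(n,d)-MO)@MR*1000; h=cv2.cvtColor(im,cv2.COLOR_BGR2HSV)
    m=(abs(W[...,0])<45)&(abs(W[...,1])<22)&(abs(W[...,2])<60)&(h[...,0]<17)&(h[...,1]>120)
    print(n,m.sum(),np.median(W[m],0))
E
```

```text
ft_force: [0.1, -0.2, 5.1]
gripper_force: 2.2
t 10.0 d_cm [ 14.71 -22.73   9.93] rv [ 1.2 24.6  5.6] pos [0.5314 0.1349 0.2315] mag [ -4.4  -0.2 133.9] F [1.5 0.3 1. ] gap 0.274 g 0.0 j [ 0.32 -0.03 -0.45  0.74 -0.12  0.27]
top 561 [ 1.94074216 -0.18998488 -0.10709907]
side 246 [ 1.38849032  1.79172847 -0.9304349 ]
```

View pics/o5.png

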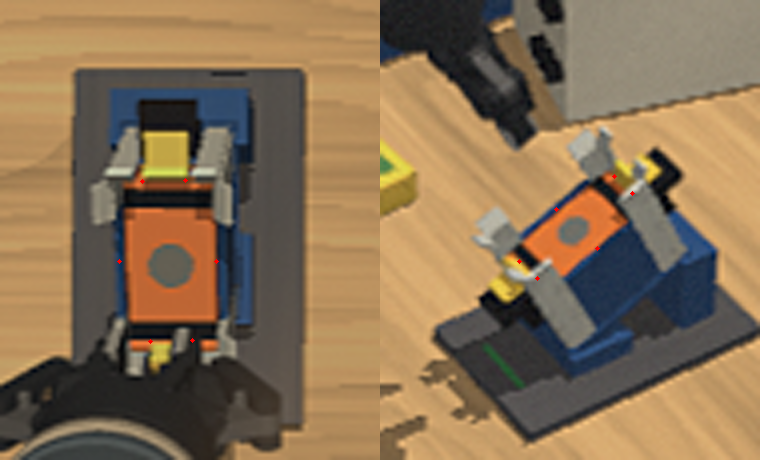

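Orange is caught: its top is at z≈0 by depth in both cameras, and both lips are home over the bands. My 10 pictures are used up, so the rest is checked numerically. Now the green pack.

```bash
J='python3 -m jog'
$J '[0,14,-22,0,0,6,1, 0,14,-22,0,0,13,2, 0,14,-22,0,0,24,5, 0,14,-22,0,0,24,5, 0,14,-22,0,0,24,5]' >/dev/null
python3 r.py green 80
```

```text
t 10.62 d_cm [-1.15 -5.19 10.11] rv [1.2 0.2 0.8] pos [ 0.4342 -0.0434  0.1821] mag [-115.9 -176.9  131.4] F [ 1.1 -1.3 -1. ] gap 0.999 g 0.0 j [-0.11  0.1  -0.33  1.13  0.02 -0.04]
```

```bash
J='python3 -m jog'
$J '[0,-1.1,-5.2,3,1.2,0.2,0.8, 0,-1.1,-5.2,7,1.2,0.2,0.8, 0,-1.1,-5.2,10,1.2,0.2,0.8, 0,-1.1,-5.2,10,1.2,0.2,0.8, 0,-1.1,-5.2,10,1.2,0.2,0.8]' >/dev/null
python3 r.py green 20.5
```

```text
t 11.03 d_cm [-0.14 -0.14  6.13] rv [-0.   0.2 -0. ] pos [ 0.4411 -0.0924  0.0818] mag [-152.7 -226.    37.9] F [ 0.2 -0.3  1.3] gap 1.005 g 0.0 j [-0.21  0.21 -0.47  0.88  0.   -0.12]
```

```bash
J='python3 -m jog'
$J '[0,-0.1,-0.1,3,0,0.2,0, 0,-0.1,-0.1,5,0,0.2,0, 0,-0.1,-0.1,6.1,0,0.2,0, 0,-0.1,-0.1,6.1,0,0.2,0, 0,-0.1,-0.1,6.1,0,0.2,0]' >/dev/null
python3 r.py green 20.5
$J '[1,0,0,0,0,0,0, 1,0,0,0,0,0,0, 1,0,0,0,0,0,0, 1,0,0,0,0,0,0, 1,0,0,0,0,0,0]' 40 >/dev/null
$J '[1,0,0,0,0,0,0, 1,0,0,0,0,0,0, 1,0,0,0,0,0,0]' >/dev/null;python3 r.py green 20.5
$J '[1,0,0,-1,0,0,0, 1,0,0,-3,0,0,0, 1,0,0,-20,0,0,0, 1,0,0,-20,0,0,0, 1,0,0,-20,0,0,0]' >/dev/null;python3 r.py mag 120
```

```text
t 11.45 d_cm [ 0.3  -0.06  0.33] rv [-0.1  0.4  0.1] pos [ 0.4457 -0.0935  0.0239] mag [-173.1 -227.2  -16.5] F [1.5 0.5 0.6] gap 0.999 g 0.0 j [-0.21  0.29 -0.54  0.73 -0.   -0.12]
t 12.12 d_cm [ 0.29 -0.02  0.29] rv [-0.1  0.4  0. ] pos [ 0.4455 -0.0939  0.0234] mag [-173.5 -227.6  -16.9] F [-3.   2.3 13.4] gap 0.533 g 39.2 j [-0.21  0.29 -0.55  0.73 -0.   -0.12]
t 12.53 d_cm [-7.9  23.6  -4.12] rv [ -1.3 -24.7  -5.6] pos [ 0.4432 -0.0935  0.1795] mag [-109.6 -227.1  125.5] F [ 1.6 -0.6 -1.8] gap 0.529 g 43.2 j [-0.21  0.14 -0.3   1.13 -0.   -0.12]
```

```bash
J='python3 -m jog'
$J '[1,-4,12,-9,-0.6,-12.3,-2.8, 1,-4,12,-9,-0.6,-12.3,-2.8, 1,-4,12,-9,-0.6,-12.3,-2.8, 1,-4,12,-9,-0.6,-12.3,-2.8, 1,-4,12,-9,-0.6,-12.3,-2.8]' >/dev/null;python3 r.py mag 120
```

```text
t 12.95 d_cm [-3.   11.01  5.97] rv [ -0.6 -12.   -2.6] pos [0.4953 0.0261 0.2716] mag [ -21.7 -108.3  186.3] F [ 0.1 -0.5 -2.4] gap 0.526 g 43.2 j [ 0.06  0.   -0.24  1.1  -0.02  0.09]
```

```bash
J='python3 -m jog'
$J '[1,-3.3,11,6,-0.6,-12,-2.6, 1,-3.3,11,6,-0.6,-12,-2.6, 1,-3.3,11,6,-0.6,-12,-2.6, 1,-3.3,11,6,-0.6,-12,-2.6, 1,-3.3,11,6,-0.6,-12,-2.6]' >/dev/null;python3 r.py mag 77 3
```

```text
t 13.37 d_cm [-0.59  0.11  3.68] rv [-0.  -0.5  0. ] pos [0.5416 0.1341 0.2141] mag [ -2.5  -1.1 113.9] F [-0.5 -1.2 -2.7] gap 0.525 g 43.2 j [ 0.31  0.   -0.46  0.7  -0.12  0.27]
```

```bash
J='python3 -m jog'
$J '[1,-0.6,0.1,1.5,0,-0.5,0, 1,-0.6,0.1,3,0,-0.5,0, 1,-0.6,0.1,3.7,0,-0.5,0, 1,-0.6,0.1,3.7,0,-0.5,0, 1,-0.6,0.1,3.7,0,-0.5,0]' >/dev/null
cat > meas.py <<'E'
from r import *
for n in('top','side'):
    im,d=robot.read_camera(n); W=(cloud(n,d)-MO)@MR*1000; h=cv2.cvtColor(im,cv2.COLOR_BGR2HSV)
    m=(h[...,0]>45)&(h[...,0]<80)&(h[...,1]>100)&(abs(W[...,0])<70)&(abs(W[...,1])<40)&(W[...,2]>-40)&(W[...,2]<130)&(d>0)
    P=W[m]; z=np.median(P[:,2]); t=P[abs(P[:,2]-np.percentile(P[:,2],85))<6]
    print(n,len(P),'z',np.percentile(P[:,2],[5,25,50,75,95]).round(1),'x',np.percentile(t[:,0],[1,99]).round(1),'y',np.percentile(t[:,1],[1,50,99]).round(1),'planefit z=ax+by+c',np.linalg.lstsq(np.c_[t[:,:2],np.ones(len(t))],t[:,2],rcond=None)[0].round(3))
E
python3 meas.py; python3 r.py mag 45 3
```

```text
top 441 z [64.4 74.4 76.4 77.8 80.1] x [ 1.8 49.5] y [-28.2  -4.4  16.6] planefit z=ax+by+c [-1.9000e-02 -0.0000e+00  7.7344e+01]
side 292 z [62.7 71.6 75.1 77.6 80.6] x [-46.2  48.2] y [-30.9  -9.7  17.2] planefit z=ax+by+c [-8.0000e-03 -1.2000e-02  7.6612e+01]
t 13.88 d_cm [0.24 0.32 3.44] rv [-0.1  0.2 -0.2] pos [0.5633 0.1324 0.1862] mag [ 5.3 -3.2 79.4] F [ 0.3 -0.  -1.8] gap 0.529 g 43.2 j [ 0.29  0.05 -0.48  0.61 -0.12  0.25]
```

```bash
J='python3 -m jog'
$J '[1,0.2,0.3,0,0,0.2,-0.2, 1,0.2,0.3,1,0,0.2,-0.2, 1,0.2,0.3,2,0,0.2,-0.2, 1,0.2,0.3,2.6,0,0.2,-0.2, 1,0.2,0.3,2.6,0,0.2,-0.2]' |grep force; python3 meas.py; python3 r.py mag 33 3
```

```text
ft_force: [-0.3, 0.1, -1.9]
gripper_force: 43.2
top 414 z [34.6 46.2 48.2 49.8 52.2] x [-0.6 46.6] y [-24.4  -1.5  19.8] planefit z=ax+by+c [-2.2000e-02 -8.0000e-03  4.9143e+01]
side 286 z [33.6 43.9 47.7 50.2 52.9] x [-49.1  44.7] y [-28.9  -7.   21.1] planefit z=ax+by+c [-6.0000e-03 -1.2000e-02  4.9296e+01]
t 14.4 d_cm [-0.06  0.01  1.91] rv [-0.1 -0.1  0.1] pos [0.5722 0.1356 0.1603] mag [ 2.5 -0.1 52.1] F [-0.4  0.3 -1. ] gap 0.527 g 43.2 j [ 0.29  0.1  -0.5   0.55 -0.12  0.25]
```

```bash
J='python3 -m jog'
$J '[1,-0.15,0,0,0,0,0, 1,-0.15,0,0.6,0,0,0, 1,-0.15,0,1.2,0,0,0, 1,-0.15,0,1.7,0,0,0, 1,-0.15,0,1.7,0,0,0]' |grep force
$J '[1,0,0,0.1,0,0,0, 1,0,0,0.2,0,0,0, 1,0,0,0.2,0,0,0]' |grep force; python3 meas.py; python3 r.py mag 33 3
```

```text
ft_force: [-5.3, 1.1, -0.5]
gripper_force: 46.5
ft_force: [-16.3, -0.1, 10.4]
gripper_force: 48.2
top 417 z [27.8 34.1 37.4 40.7 45.3] x [ 8.8 47.7] y [-24.1  -3.1  19.4] planefit z=ax+by+c [1.4000e-01 1.0000e-03 3.6105e+01]
side 242 z [13.  21.6 25.5 32.6 45.3] x [ 6.7 46.4] y [-26.5  -7.   18.9] planefit z=ax+by+c [1.2800e-01 2.0000e-02 3.7262e+01]
t 15.17 d_cm [ 0.06 -0.01  0.08] rv [-0.1 -0.1  0.1] pos [0.581  0.1359 0.1441] mag [ 3.6  0.1 33.8] F [-15.7  -0.6   8.4] gap 0.525 g 48.1 j [ 0.29  0.13 -0.51  0.51 -0.11  0.25]
```

```bash
J='python3 -m jog'
python3 - <<'E'
from r import *
for n,u,v in(('top',272.1,210.8),('side',303,197)):
    c=robot.get_calibration(n); r=c['R'].T@np.array([(u-c['cx'])/c['fx'],(v-c['cy'])/c['fy'],1]); o=-c['R'].T@c['t']
    a=(o-MO)@MR; b=r@MR; print(n,((a-b*a[2]/b[2])*1000).round(1))
E
$J '[1,0.1,0,-0.3,0,0,0, 1,0.2,0,-0.6,0,0,0, 1,0.25,0,-0.8,0,0,0, 1,0.25,0,-0.8,0,0,0, 1,0.25,0,-0.8,0,0,0]'|grep force;python3 meas.py; python3 r.py mag 33 1
```

```text
top [-2.4 -1.3  0. ]
side [-2.1  0.   0. ]
ft_force: [0.4, -0.5, -2.7]
gripper_force: 46.1
top 435 z [35.  42.4 45.4 48.7 52.4] x [ 5.3 45.9] y [-24.6  -2.1  19.9] planefit z=ax+by+c [1.1800e-01 1.3000e-02 4.4791e+01]
side 260 z [22.5 29.4 34.2 39.6 52.3] x [-18.6  43.2] y [-27.9  -7.4  20.9] planefit z=ax+by+c [ 1.2900e-01 -1.6000e-02  4.4727e+01]
t 15.68 d_cm [0.1  0.   0.86] rv [-0.1 -0.1  0.1] pos [0.5762 0.1358 0.1506] mag [ 2.   0.  41.6] F [-0.2 -0.2 -2.4] gap 0.527 g 46.1 j [ 0.29  0.12 -0.51  0.52 -0.12  0.25]
```

```bash
J='python3 -m jog'
$J '[1,0,0,0,0,3,0, 1,0,0,0,0,7,0, 1,0,0,0,0,7,0, 1,0,0,0,0,7,0]'|grep force;python3 meas.py; python3 r.py mag 33 1
```

```text
ft_force: [-0.9, 0.1, -1.7]
gripper_force: 46.1
top 295 z [29.6 40.2 42.8 44.8 47.8] x [11.5 46.8] y [-24.2  -5.5  19.3] planefit z=ax+by+c [7.6000e-02 1.2000e-02 4.1728e+01]
side 247 z [26.2 33.  36.2 39.3 46.7] x [-49.5  44.2] y [-29.   -3.3  23.1] planefit z=ax+by+c [ 7.4000e-02 -5.0000e-03  4.0142e+01]
t 16.12 d_cm [-0.04  0.01  0.83] rv [-0.1 -7.   0.1] pos [0.576  0.1357 0.1501] mag [ 1.6 -0.1 41.3] F [-0.2  0.1 -2.7] gap 0.531 g 46.1 j [ 0.27  0.19 -0.37  0.7  -0.08  0.24]
```

```bash
cat > fit.py <<'E'
from r import *
from scipy.optimize import least_squares
# fit top face plane robustly: z=a x+c by trying slopes, count inliers from above
for n in('top','side'):
    im,d=robot.read_camera(n); W=(cloud(n,d)-MO)@MR*1000; h=cv2.cvtColor(im,cv2.COLOR_BGR2HSV)
    m=(h[...,0]>45)&(h[...,0]<80)&(h[...,1]>100)&(abs(W[...,0])<70)&(abs(W[...,1])<32)&(W[...,2]>-40)&(W[...,2]<130)&(d>0)
    P=W[m]; best=max(((np.sum(abs(P[:,2]-a*P[:,0]-c)<2.5),a,c) for a in np.arange(-.25,.26,.01) for c in np.arange(0,100,1.)))
    t=P[abs(P[:,2]-best[1]*P[:,0]-best[2])<3]
    print(n,len(P),'best',best,'x',np.percentile(t[:,0],[1,99]).round(1),'y',np.percentile(t[:,1],[1,99]).round(1))
E
python3 fit.py
```

```text
top 318 best (np.int64(193), np.float64(0.15000000000000036), np.float64(40.0)) x [ 8.9 44.7] y [-24.1  19.4]
side 243 best (np.int64(128), np.float64(0.12000000000000033), np.float64(39.0)) x [-49.2  41.9] y [-27.7  21.9]
```

```bash
J='python3 -m jog'
$J '[1,0,0,0,0,3.5,0, 1,0,0,0,0,7.5,0, 1,0,0,0,0,7.5,0, 1,0,0,0,0,7.5,0]'|grep force;python3 fit.py; python3 r.py mag 33 1
```

```text
ft_force: [0.4, 0.8, -1.9]
gripper_force: 46.1
top 1 best (np.int64(1), np.float64(0.25000000000000044), np.float64(20.0)) x [44.7 44.7] y [-25.3 -25.3]
side 244 best (np.int64(120), np.float64(0.02000000000000024), np.float64(40.0)) x [-49.7  40.3] y [-28.7  22. ]
t 16.65 d_cm [-0.11  0.    0.86] rv [ -0.1 -14.4   0. ] pos [0.5763 0.1358 0.1506] mag [ 2.1 -0.  41.6] F [ 4.1  0.2 -1.6] gap 0.528 g 46.1 j [ 0.25  0.28 -0.21  0.9  -0.05  0.23]
```

```bash
J='python3 -m jog'
$J '[1,-0.14,0,0.2,0,0,0, 1,-0.19,0,0.4,0,0,0, 1,-0.24,0,0.56,0,0,0, 1,-0.24,0,0.56,0,0,0]'|grep force;python3 fit.py; python3 r.py mag 33 1
```

```text
ft_force: [1.3, -0.5, 0.6]
gripper_force: 46.5
t 17.03 d_cm [ 0.11 -0.    0.3 ] rv [ -0.1 -14.5   0.1] pos [0.5795 0.1358 0.1455] mag [ 2.8  0.  35.7] F [0.3 0.5 0.9] gap 0.529 g 46.4 j [ 0.25  0.3  -0.21  0.89 -0.04  0.23]Traceback (most recent call last):
  File "fit.py", line 9, in <module>
    print(n,len(P),'best',best,'x',np.percentile(t[:,0],[1,99]).round(1),'y',np.percentile(t[:,1],[1,99]).round(1))
                                   ~~~~~~~~~~~~~^^^^^^^^^^^^^^^
    return _quantile_unchecked(
        a, q, axis, out, overwrite_input, method, keepdims, weights)
    return _ureduce(a,
                    func=_quantile_ureduce_func,
    ...<5 lines>...
                    overwrite_input=overwrite_input,
                    method=method)
    r = func(a, **kwargs)
    result = _quantile(arr,
                       quantiles=q,
    ...<2 lines>...
                       out=out,
                       weights=wgt)
    slices_having_nans = np.isnan(arr[-1, ...])
                                  ~~~^^^^^^^^^
IndexError: index -1 is out of bounds for axis 0 with size 0
```

Forces are near zero, with the pack levelled about 12 mm over the mouth. Releasing, retreating along the channel axis and measuring.

```bash
J='python3 -m jog'
sed -i "s/    t=P/    if not len(P): continue\n    t=P/;s/    P=W\[m\]; best/    P=W[m]\n    if len(P)<5: continue\n    best/" fit.py
$J '[0.2,0,0,0,0,0,0, 0.2,0,0,0,0,0,0, 0.2,0,0,0,0,0,0, 0.2,0,0,0,0,0,0, 0.2,0,0,0,0,0,0]' |grep force; python3 r.py mag 33 1
$J '[0.2,0.24,0,-1,0,0,0, 0.2,0.73,0,-2.9,0,0,0, 0.2,1.45,0,-5.8,0,0,0, 0.2,2.2,0,-8.7,0,-7,0, 0.2,2.2,0,-8.7,0,-14,0]' |grep force; python3 fit.py;python3 r.py mag 70 -2
```

```text
ft_force: [0.3, 0.1, 1.0]
gripper_force: 0.0
t 17.45 d_cm [0.11 0.   0.3 ] rv [ -0.1 -14.6   0. ] pos [0.5795 0.1358 0.1455] mag [ 2.8 -0.  35.6] F [0.3 0.1 1. ] gap 0.804 g 0.0 j [ 0.25  0.3  -0.21  0.89 -0.04  0.23]
ft_force: [2.2, 0.6, 0.9]
gripper_force: 0.0
top 663 best (np.int64(476), np.float64(-0.06999999999999984), np.float64(31.0)) x [-31.1  46.8] y [-25.   19.4]
side 413 best (np.int64(201), np.float64(-0.07999999999999985), np.float64(30.0)) x [-49.1  44.4] y [-27.6  20.8]
t 17.97 d_cm [-0.15  0.08  5.55] rv [-0.1 -2.   0.1] pos [0.5376 0.1345 0.2251] mag [ -1.5  -0.6 125.5] F [ 0. -0. -1.] gap 0.801 g 0.0 j [ 0.31  0.01 -0.41  0.76 -0.11  0.27]
```

```bash
J='python3 -m jog'
$J '[1,0,0.1,0,0,-2,0, 1,0,0.1,2,0,-2,0, 1,0,0.1,5,0,-2,0, 1,0,0.1,6.8,0,-2,0, 1,0,0.1,6.8,0,-2,0]' |grep force
$J '[1,0,0,0,0,0,0, 1,0,0,0,0,0,0]'|grep gap; python3 r.py mag 40 -3
```

```text
ft_force: [0.0, -0.7, -1.2]
gripper_force: 0.0
finger_gap: 0.003
t 18.55 d_cm [ 0.49 -0.12  1.81] rv [-0.1 -0.1  0.1] pos [0.5692 0.1369 0.1654] mag [ 2.   1.2 58. ] F [-0.3 -0.1 -0.2] gap 0.003 g 0.0 j [ 0.3   0.09 -0.5   0.56 -0.12  0.25]
```

```bash
J='python3 -m jog'
$J '[1,0.5,-0.1,0,0,0,0, 1,0.5,-0.1,0.4,0,0,0, 1,0.5,-0.1,0.8,0,0,0, 1,0.5,-0.1,1.2,0,0,0, 1,0.5,-0.1,1.5,0,0,0]' |grep ft_; python3 r.py mag 13 -3
$J '[1,0,0,0.3,0,0,0, 1,0,0,0.6,0,0,0, 1,0,0,0.8,0,0,0, 1,0,0,0.8,0,0,0]' |grep ft_; python3 r.py mag 13 -3
$J '[1,0,0,0.2,0,0,0, 1,0,0,0.4,0,0,0, 1,0,0,0.6,0,0,0, 1,0,0,0.6,0,0,0]' |grep ft_; python3 r.py mag 13 -3
```

```text
ft_force: [-9.1, 0.3, 17.5]
t 18.97 d_cm [ 0.02 -0.02  2.95] rv [-0.1  0.   0.1] pos [0.5715 0.1359 0.1493] mag [-2.9  0.3 42.5] F [-9.1  0.3 17.5] gap 0.002 g 10.1 j [ 0.29  0.11 -0.53  0.52 -0.12  0.25]
ft_force: [0.7, 0.7, 2.3]
t 19.3 d_cm [-0.04 -0.01  2.1 ] rv [-0.1 -0.   0.1] pos [0.5746 0.1359 0.1414] mag [-3.4  0.2 34. ] F [0.7 0.7 2.3] gap 0.001 g 1.0 j [ 0.29  0.12 -0.53  0.5  -0.12  0.25]
ft_force: [-0.1, 0.6, 4.6]
t 19.63 d_cm [-0.04 -0.01  1.5 ] rv [-0.1 -0.   0.1] pos [0.5771 0.1359 0.136 ] mag [-3.4  0.2 28. ] F [-0.1  0.6  4.6] gap -0.004 g 2.1 j [ 0.29  0.13 -0.54  0.48 -0.12  0.25]
```

```bash
J='python3 -m jog'
$J '[1,0,0,0.3,0,0,0, 1,0,0,0.6,0,0,0, 1,0,0,0.9,0,0,0, 1,0,0,1.2,0,0,0, 1,0,0,1.2,0,0,0]' |grep ft_; python3 r.py mag 13 -3
$J '[1,0,0,0.1,0,0,0, 1,0,0,0.2,0,0,0, 1,0,0,0.3,0,0,0, 1,0,0,0.3,0,0,0]' |grep ft_; python3 r.py mag 13 -3
```

```text
ft_force: [-0.6, 1.2, 1.9]
t 20.05 d_cm [-0.05 -0.01  0.28] rv [-0.1 -0.   0.1] pos [0.5821 0.1359 0.1248] mag [-3.5  0.1 15.8] F [-0.6  1.2  1.9] gap -0.003 g 0.9 j [ 0.29  0.15 -0.54  0.45 -0.12  0.25]
ft_force: [1.0, 0.3, 3.9]
t 20.38 d_cm [-0.05 -0.01  0.  ] rv [-0.1 -0.   0.1] pos [0.5833 0.1359 0.1223] mag [-3.5  0.1 13. ] F [1.  0.3 3.9] gap -0.006 g 2.0 j [ 0.29  0.16 -0.54  0.45 -0.11  0.25]
```

```bash
J='python3 -m jog'
$J '[1,0,0,-0.5,0,0,0, 1,0,0,-1,0,0,0, 1,0,0,-4,0,0,0, 1,0,0,-8,0,0,0, 1,0,0,-12,0,0,0]' |grep ft_
python3 fit.py; python3 r.py mag 120
python3 - <<'E'
from r import *
im,d=robot.read_camera('top');h=cv2.cvtColor(im,cv2.COLOR_BGR2HSV);W=(cloud('top',d)-MO)@MR*1000
y=np.zeros((480,640),bool);y[155:260,240:315]=True
y&=(h[...,1]>120)&(h[...,0]>18)&(h[...,0]<35)
k,l,s,c=cv2.connectedComponentsWithStats(y.astype(np.uint8))
print([(s[i].tolist(),c[i].round(1)) for i in range(1,k) if s[i,4]>8], 'before: [265 177 13 13 152] [267 230 12 13 144]')
p0=cv2.imread('pics/top0.png');df=(cv2.absdiff(im,p0).max(2)>60).astype(np.uint8)
k,l,s,c=cv2.connectedComponentsWithStats(df);print([s[i].tolist() for i in range(1,k) if s[i,4]>40])
E
```

```text
ft_force: [0.2, 0.3, 0.7]
top 571 best (np.int64(407), np.float64(0.03000000000000025), np.float64(0.0)) x [-46.5  41.8] y [-25.3  19.3]
side 250 best (np.int64(152), np.float64(-0.009999999999999787), np.float64(0.0)) x [-35.8  41.8] y [-24.6  21.7]
t 20.9 d_cm [-0.05 -0.09  1.88] rv [0.  0.3 0. ] pos [0.5328 0.136  0.2375] mag [ -0.6   0.9 138.8] F [ 1.5 -0.7  0.2] gap -0.002 g 0.0 j [ 0.32 -0.04 -0.44  0.74 -0.13  0.28]
[([265, 177, 13, 13, 155], array([271. , 182.8])), ([273, 231, 6, 5, 23], array([275.1, 232.5]))] before: [265 177 13 13 152] [267 230 12 13 144]
[[255, 188, 34, 55, 1102], [227, 234, 21, 23, 349], [176, 251, 142, 229, 22014], [265, 252, 20, 16, 98], [455, 256, 40, 50, 400], [365, 261, 26, 47, 997], [472, 275, 10, 10, 84], [0, 426, 145, 54, 5080], [290, 438, 9, 9, 56], [333, 465, 28, 9, 67]]
```

```bash
J='python3 -m jog'
$J '[1,0,-16,-4,0,0,0, 1,0,-16,-4,0,0,0, 1,0,-16,-4,0,0,0, 1,0,-16,-4,0,0,0, 1,0,-16,-4,0,0,0]' |grep ft_
python3 fit.py
python3 - <<'E'
from r import *
for n,b in(('top',(155,260,240,315)),('side',(170,250,270,340))):
  p0=cv2.imread(f'pics/{n}0.png'); im,d=robot.read_camera(n)
  for t,a in(('before',p0),('now',im)):
    h=cv2.cvtColor(a,cv2.COLOR_BGR2HSV);y=np.zeros((480,640),bool);y[b[0]:b[1],b[2]:b[3]]=True
    y&=(h[...,1]>120)&(h[...,0]>18)&(h[...,0]<35)
    k,l,s,c=cv2.connectedComponentsWithStats(y.astype(np.uint8))
    print(n,t,[(s[i].tolist(),c[i].round(1).tolist()) for i in range(1,k) if s[i,4]>8])
  if n=='top':
    df=(cv2.absdiff(im,p0).max(2)>60).astype(np.uint8);k,l,s,c=cv2.connectedComponentsWithStats(df);print([s[i].tolist() for i in range(1,k) if s[i,4]>40])
E
```

```text
ft_force: [0.5, 0.5, -0.4]
top 587 best (np.int64(403), np.float64(0.03000000000000025), np.float64(0.0)) x [-46.7  42.4] y [-25.3  19.6]
side 168 best (np.int64(92), np.float64(0.060000000000000275), np.float64(1.0)) x [-41.4  15. ] y [-25.3  22.4]
top before [([265, 177, 13, 13, 152], [271.0, 182.8]), ([267, 230, 12, 13, 144], [272.8, 236.0])]
top now [([265, 177, 13, 13, 153], [271.0, 182.9]), ([267, 231, 12, 12, 135], [272.9, 236.5])]
[[261, 188, 23, 45, 862], [305, 234, 126, 246, 17535], [455, 256, 40, 50, 399], [472, 275, 10, 10, 84], [402, 331, 24, 40, 228], [0, 426, 145, 54, 5072], [352, 461, 30, 19, 368], [218, 470, 54, 10, 428]]
side before [([319, 178, 7, 8, 26], [322.0, 181.3]), ([314, 180, 5, 7, 24], [315.6, 182.8]), ([285, 204, 7, 5, 14], [288.1, 205.8]), ([282, 208, 9, 8, 44], [285.8, 211.8])]
side now [([319, 178, 7, 8, 25], [322.1, 181.4]), ([285, 204, 7, 5, 14], [288.1, 205.8]), ([282, 208, 9, 8, 44], [285.8, 211.8])]
```

```bash
python3 -c "
from station import robot;print(robot.sign_off())"
```

```text
the job is handed in; nothing more can be done
None
```

Both packs are loaded in the magazine, orange below and green on top, each pressed past both spring lips and staying down by itself; the job is handed in at about 21.5 s.

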